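Gauge-pin fit check of a sleeve, pass to the blue tray

ROBOT

A 6-joint arm with a two-finger parallel gripper is mounted at the origin on a cart in front of the work surface, level with it; the furniture and walls round the work are solid. World frame = base frame: x ahead of the robot, y to its left, z up, the work surface at z = 0. Lengths are in m, angles in rad, forces in N, time in s.
With the tool pointing down it reaches from about 0.375 to 0.825 m from the base axis. Payload 5.5 kg.
Tool frame: the origin (TCP) lies midway between the tips of the shut fingers; the grasp point (between the pads) lies grasp_offset behind it (grasp_offset is the distance from the TCP to the grasp point, in m); z points along the fingers, y is the line along which they close (so a half turn about z gives the same grasp; the last joint's range is limited). The gripper opens to 85 mm and grips with 20 to 120 N. Pads are 22 mm wide; open, the fingers measure 114 mm over their backs; the gripper's body (76 mm by 85 mm) begins 54 mm behind the grasp point. The pads swing forward as they close: fully open they stand 13 mm farther back than shut.
Start: joints at [-1.21, 0.314, -0.047, 1.21, 0, 1.571], TCP at [0.212, -0.561, 0.231] pointing down, gripper open.
Joint ranges: [-2.67, 2.67], [-0.69, 1.73], [-1.03, 1.25], [-2.08, 2.16], [-1.42, 1.45], [-3.14, 3.14]. Speed limits (rad/s): [2.39, 2.39, 3.01, 3.14, 3.14, 3.14].

INTERFACE

Orientations are given as a unit quaternion [w, x, y, z].
In Python, from workcell import * gives the robot as it stands.
- The arm moves only by the tool carry_out, never from a script. Its argument "deltas" is a list of rows, each an object of numbers: "wx", "wy", "wz": the turn, a rotation vector about the world's x, y, z each as a share of 0.5 rad, from -1 to 1; "tx", "ty", "tz": the shift along the world's x, y, z each as a share of 100 mm, from -1 to 1; "hand": the closure, from 0 (fully open) to 1 (shut). A call has 1 to 12 rows; each row is the pose to reach, as a shift and turn from the pose commanded when the call began; what a row does not reach only later rows make up. A row lasts 1/8 s, in which the tool goes at most 62.5 mm and 10.7 degrees, less where a joint would pass 70% of its speed; a pose out of reach is approached as far as the arm can. A call with a number of a shift or a turn outside -1 to 1 is refused whole. A call with a gripper value outside its range is refused whole. The fingers move at their own pace and stop on an object; the grip force is fixed at half the most. Time passes only in rows, so rows that repeat a pose let the fingers close. It gives the time, the measured TCP pose, the force, the opening and the grip force at its end, in the units of the state.
- get_state(): the state, without advancing time (a new reading comes with each control period).
- capture(name): name is "scene" or "top" or "wrist"; returns a dict with "img" (400x640x3 uint8, red, green, blue), "camera_matrix" (3x3 intrinsics, pixels), "R" (3x3) and "t" (3): a world point X has camera coordinates R X + t; the wrist camera has in their place "T_tool_cam" (4x4, takes a point from camera to tool coordinates, whose origin is the TCP and whose axes are the flange's). Camera axes: x right, y down, z forward; pixel columns grow to the right and rows downward; lengths in m; the calibration is good to about 2 mm. The wrist camera is an equidistant fisheye: a pixel r from the principal point sees the ray r / f radians off the axis. A picture is of the moment at which its call begins: read the wrist's pose just before it. There is no depth.
- close_job(): hands the job in; it is judged then, once.
The state is a dict: "time": time; "joint_positions": joint angles; "qd": joint speeds; "effort": joint torques, N m; "tool_pos": TCP position; "ee_rot": TCP orientation; "contact_force": force on the tool from outside, world axes, zero at the start; "ft_torque": the same for the moment, N m; "grip_width": finger opening in m; "grip_force": force on a finger pad.
Only numpy, scipy, OpenCV 4.12 (cv2) and the standard library are available. Lean on these libraries where they do the work, as an engineer would, in place of code of your own. Each camera call takes 0.05 s, during which the arm holds its last target. There are 200 camera calls.

TASK

Check the brass sleeve on the gauge: slide it over the upright pin, all the way down until it rests on the gauge's base, and keep it there for a moment. It fits, so then lift it off and stand it upright in the blue tray for passed parts (the red tray is for rejects). Leave the dark steel sleeve with the small bore standing where it is.

Things in the scene. Friction and masses are not known exactly. Their poses are not given: they have to be found in the camera images.
- brass_sleeve: yellow brass sleeve, a plain round tube standing upright on the bench, outside diameter 46 mm, through bore 30 mm, 50 mm tall, about 0.15 kg, loose. Origin at the centre of its lower end face, z up along its axis; alike from every side. Behind the sleeves and to their right stands a black press jig 0.3 m tall (its nearest parts about 0.57 m ahead of the robot, from about y = -0.08 m to the right): keep the gripper on the robot's side of it.
- steel_sleeve: dark steel sleeve standing upright, same outside (46 mm diameter, 50 mm tall) but a small 12 mm bore, too tight for the pin; loose; not to be moved. Origin at the centre of its lower end face.
- gauge: fit gauge, fixed to the bench: a square aluminium base plate 80 x 80 x 12 mm with a steel pin standing upright at its centre. The pin is 20 mm in diameter for the first 40 mm above the base and then tapers to an 8 mm nose; its tip is 54 mm above the base's top, 66 mm above the bench. Origin at the centre of the base's underside on the bench (on the pin's axis), z up; a sleeve fully down stands with its lower end 12 mm above this origin.
- blue_tray: blue open tray for passed parts, fixed to the bench: 130 mm (its x) x 100 mm (its y) outside, rim 30 mm above the bench, walls 3 mm thick, floor 10 mm above the bench, empty. Origin at the centre of its underside on the bench. (A red tray of the same size, for rejects, stands elsewhere.)
Things that resemble listed ones, but are neither listed nor needed, are in the scene too. There is more than one size of the brass_sleeve; the one meant has the size given above.

How it is judged:
By the outcome, as a careful person would: the job done as asked, in the order asked, and still so for the second after the job is handed in, with the robot touching nothing.
It also fails if it takes over 45 s, if anything falls off the work surface, if the arm or the gripper's body presses on something with over 40 N, if the wrist force passes 120 N, or if a joint passes its speed limit or range.

## Working session

There is one attempt and no reset: what is moved stays moved. The work goes in short steps, Python scripts to look and compute and a tool call to move; the robot and the scene stay as the last step left them, time stands still between calls to the robot, and variables do not carry over. Pictures are saved under pics/ and viewed, at most 13 in all, crops included, and the job is handed in when it is done.

Besides the shell and the picture viewer there is one more tool, called after ">>>" as a command line: name --argument value ..., lists and objects as JSON in quotes. carry_out: Moves the arm, as the interface text tells. Its arguments: {"type":"object","properties":{"deltas":{"type":"array"}},"required":["deltas"]}

```bash
mkdir -p pics; cat > h.py <<'E'
from workcell import *
import numpy as np, cv2
def ray(c,u,v):
    K=c["camera_matrix"];R=np.array(c["R"]);t=np.array(c["t"])
    return -R.T@t, R.T@np.linalg.solve(K,[u,v,1.])
def plane(c,u,v,z):
    o,d=ray(c,u,v); return o+d*(z-o[2])/d[2]
def proj(c,X):
    p=np.array(c["camera_matrix"])@(np.array(c["R"])@np.array(X)+np.array(c["t"])); return p[:2]/p[2]
def save(n,img): cv2.imwrite("pics/"+n,cv2.cvtColor(img,cv2.COLOR_RGB2BGR))
E
python3 - <<'E'
from h import *
import pickle
print(get_state())
d={}
for n in("scene","top"):
    c=capture(n);d[n]=c;save(n+".png",c["img"]);print(n,-np.array(c["R"]).T@c["t"],c["camera_matrix"][0])
pickle.dump(d,open("c.pkl","wb"))
E
```

```text
{'time': 0.0, 'joint_positions': array([-1.21001381e+00,  3.14198184e-01, -4.80665275e-02,  1.21020605e+00,
       -9.57371053e-06,  1.57080887e+00]), 'qd': array([ 1.48573798e-03, -1.45344181e-03,  7.11816836e-04,  4.82720551e-05,
        1.25063689e-03, -7.37976951e-04]), 'effort': array([-4.04933371e-04, -5.39589179e+01,  3.39751875e+01,  1.90464273e-02,
        5.62722153e-05, -4.31063398e-06]), 'tool_pos': array([ 0.2115983 , -0.5608366 ,  0.23045676]), 'ee_rot': array([-8.22772995e-04,  9.83774350e-01,  1.79408268e-01, -1.54923358e-04]), 'contact_force': array([-0.29750708, -0.42873536,  0.97639052]), 'ft_torque': array([ 0.04035012, -0.01946334, -0.01737146]), 'grip_force': 0.0, 'grip_width': 0.085093187880398}
scene [-0.05090824 -0.78063009  0.72787359] [390.35361723   0.         324.00017797]
top [ 0.27618384 -0.08878559  1.20767935] [431.12824502   0.         317.60241618]
```

View pics/top.png

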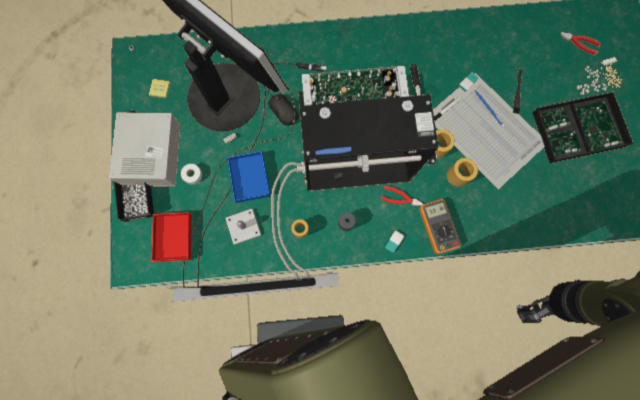

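View pics/scene.png

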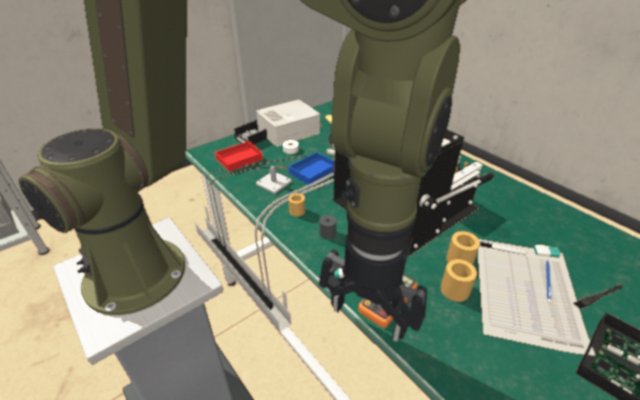

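The top view shows the brass candidates: small at (300,228), larger ones at (462,172) and (443,143). The steel sleeve is at (346,221), the gauge at (242,226), the blue tray at (249,177) and the red tray at (172,237). I'll measure these by mask.

```bash
python3 - <<'E'
from h import *
import pickle
d=pickle.load(open("c.pkl","rb"))
c=d["top"];hsv=cv2.cvtColor(c["img"],cv2.COLOR_RGB2HSV)
def blobs(lo,hi,z,name,amin=60):
    m=cv2.inRange(hsv,lo,hi)
    m=cv2.morphologyEx(m,cv2.MORPH_CLOSE,np.ones((3,3)))
    for k in cv2.findContours(m,cv2.RETR_EXTERNAL,cv2.CHAIN_APPROX_NONE)[0]:
        if cv2.contourArea(k)<amin: continue
        (u,v),(w,h),a=r=cv2.minAreaRect(k)
        if v>280: continue
        P=[plane(c,*p,z)[:2] for p in cv2.boxPoints(r)]
        print(name,np.round([u,v,w,h],1),plane(c,u,v,z).round(3)[:2],"sides",np.round([np.linalg.norm(P[0]-P[1]),np.linalg.norm(P[1]-P[2])],3),"dir",np.round(np.degrees(np.arctan2(*(P[1]-P[0])[::-1])),1), "dir2",np.round(np.degrees(np.arctan2(*(P[2]-P[1])[::-1])),1))
blobs((13,110,90),(28,255,255),.05,"brass")
blobs((105,150,60),(125,255,255),.03,"blue",300)
blobs((0,180,90),(6,255,255),.03,"red",300)
blobs((0,0,120),(179,60,255),.012,"grey",200)
blobs((0,0,20),(179,80,110),.05,"dark",100)
crop=c["img"][130:270,200:380];save("crop.png",cv2.resize(crop,None,fx=4,fy=4,interpolation=cv2.INTER_CUBIC))
for u,v in[(346,221),(300,228),(242,226)]: print(plane(c,u,v,.05))
print(plane(c,235,222,.0),[plane(c,*p,0.01)[:2].round(3) for p in[(275,170),(282,272),(330,280)]])
E
```

```text
brass [300.  228.5  17.   16. ] [ 0.445 -0.054] sides [0.043 0.046] dir -95.3 dir2 174.9
brass [438.9 226.3  52.9  27.2] [ 0.416 -0.429] sides [0.076 0.142] dir -74.9 dir2 -168.4
brass [462.  172.5  23.3  30.4] [ 0.559 -0.515] sides [0.089 0.064] dir -51.1 dir2 -143.8
brass [444.2 143.6  17.7  27.3] [ 0.647 -0.479] sides [0.081 0.05 ] dir -11.2 dir2 -98.4
blue [248.3 176.3  45.8  35.9] [0.609 0.08 ] sides [0.102 0.135] dir -84.9 dir2 -174.3
red [171.  236.5  47.   38. ] [0.459 0.301] sides [0.106 0.13 ] dir -95.3 dir2 178.2
grey [242.4 226.2  29.1  29.1] [0.472 0.108] sides [0.081 0.083] dir -76.4 dir2 -165.6
grey [190.5 174.   20.   19. ] [0.637 0.247] sides [0.055 0.06 ] dir -95.4 dir2 177.9
grey [270.  235.8 133.3 337.4] [0.438 0.033] sides [0.966 0.383] dir -80.2 dir2 -174.2
grey [364.5 163.   16.  111. ] [ 0.623 -0.254] sides [0.321 0.048] dir -95.4 dir2 171.9
grey [308.8  88.8  30.6  12.7] [ 0.868 -0.114] sides [0.038 0.099] dir -90.6 dir2 178.8
grey [478.  131.5 115.7  82. ] [ 0.687 -0.596] sides [0.263 0.341] dir -48.3 dir2 -143.6
grey [141. 141.  66. 148.] [0.75  0.388] side
[... 336 characters left out ...]
436] sides [0.065 0.149] dir -75.5 dir2 -169.1
dark [134.4 201.   42.1  38.7] [0.563 0.393] sides [0.109 0.117] dir -1.6 dir2 -97.3
dark [173.  149.5   8.9  68.6] [0.701 0.283] sides [0.202 0.026] dir -5.6 dir2 -100.2
dark [582.2 126.8  60.4  90.6] [ 0.66  -0.876] sides [0.27  0.179] dir -81.2 dir2 179.2
dark [517.   90.4   7.   45.2] [ 0.788 -0.713] sides [0.142 0.02 ] dir -12.6 dir2 -97.7
dark [292.6 106.6 311.9 150.7] [ 0.799 -0.062] sides [0.475 0.942] dir -16.3 dir2 -114.1
[ 0.45359538 -0.17971519  0.05      ]
[ 0.44613581 -0.05370939  0.05      ]
[0.46622673 0.10238922 0.05      ]
[0.48770859 0.12975417 0.        ] [array([0.627, 0.005]), array([0.335, 0.007]), array([ 0.302, -0.122])]
```

View pics/crop.png

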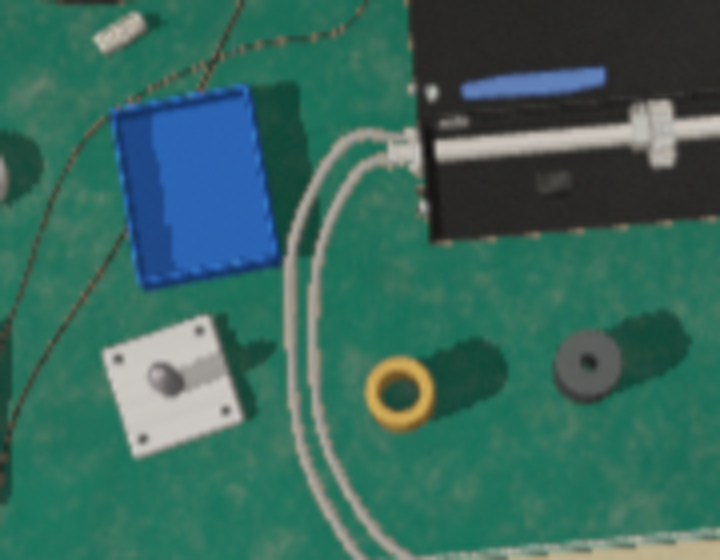

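```bash
python3 - <<'E'
from h import *
import workcell,pickle
print([n for n in dir(workcell) if not n.startswith("_")], globals().get("grasp_offset"))
d=pickle.load(open("c.pkl","rb"));c=d["top"];s=d["scene"]
for p in[(273,210),(274,190),(285,170),(300,167)]:
    print(p,[(z,proj(s,plane(c,*p,z)).round().tolist()) for z in(0,.03,.06,.1,.15)],plane(c,*p,.03).round(3))
save("s2.png",cv2.resize(s["img"][120:270,220:420],None,fx=4,fy=4,interpolation=cv2.INTER_CUBIC))
E
```

```text
['PlanningError', 'capture', 'close_job', 'get_state', 'grasp_offset'] 0.0187
(273, 210) [(0, [300.0, 191.0]), (0.03, [299.0, 185.0]), (0.06, [297.0, 178.0]), (0.1, [295.0, 168.0]), (0.15, [293.0, 155.0])] [0.506 0.017 0.03 ]
(274, 190) [(0, [316.0, 186.0]), (0.03, [315.0, 179.0]), (0.06, [313.0, 172.0]), (0.1, [311.0, 163.0]), (0.15, [308.0, 150.0])] [0.563 0.01  0.03 ]
(285, 170) [(0, [337.0, 184.0]), (0.03, [335.0, 178.0]), (0.06, [334.0, 171.0]), (0.1, [332.0, 161.0]), (0.15, [329.0, 149.0])] [ 0.618 -0.025  0.03 ]
(300, 167) [(0, [347.0, 190.0]), (0.03, [346.0, 183.0]), (0.06, [344.0, 176.0]), (0.1, [342.0, 167.0]), (0.15, [339.0, 154.0])] [ 0.623 -0.068  0.03 ]
```

View pics/s2.png

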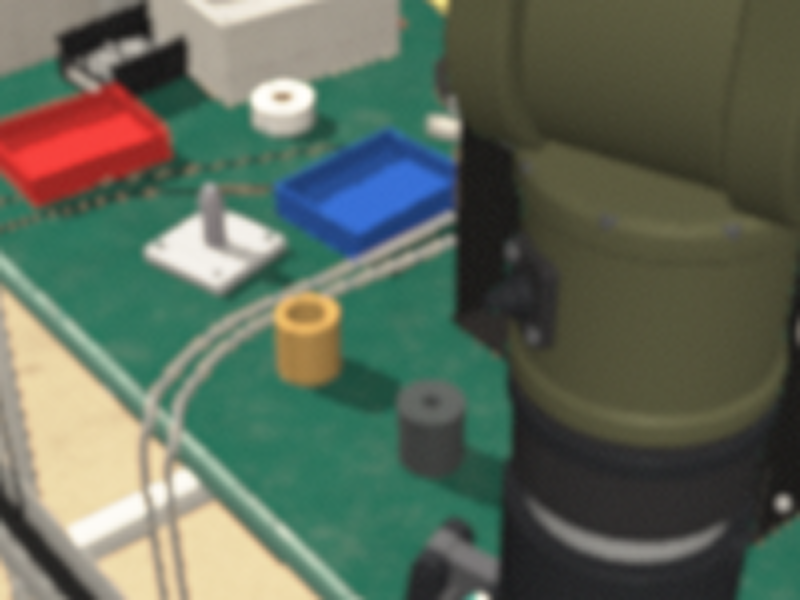

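>>> carry_out --deltas '[{"tx":0.25,"ty":0.5,"wz":0.22,"hand":0},{"tx":0.5,"ty":1.0,"wz":0.44,"hand":0},{"tx":0.5,"ty":1.0,"wz":0.44,"hand":0}]'

```text
$.deltas[0]: bad value
```

The hoses lie flat on the bench, and the brass sleeve at scene (297,205) is 46 mm across. I choose it: the brass sleeves at (462,172) and (443,143) are too large. The move was refused, probably because every key has to be given.

>>> carry_out --deltas '[{"tx":0.25,"ty":0.5,"tz":0,"wx":0,"wy":0,"wz":0.22,"hand":0},{"tx":0.5,"ty":1.0,"tz":0,"wx":0,"wy":0,"wz":0.44,"hand":0},{"tx":0.5,"ty":1.0,"tz":0,"wx":0,"wy":0,"wz":0.44,"hand":0}]'

```text
time: 0.48
tool_pos: [0.2627, -0.4582, 0.231]
ee_rot: [-0.001, 0.958, 0.288, 0.0]
contact_force: [-0.8, -1.0, 0.6]
grip_width: 0.0855
grip_force: 0.0
```

>>> carry_out --deltas '[{"tx":0.25,"ty":0.5,"tz":0,"wx":0,"wy":0,"wz":0.22,"hand":0},{"tx":0.5,"ty":1.0,"tz":0,"wx":0,"wy":0,"wz":0.44,"hand":0}]'

```text
time: 0.72
tool_pos: [0.312, -0.3611, 0.231]
ee_rot: [0.0, 0.921, 0.39, -0.0]
contact_force: [0.6, -0.9, -0.1]
grip_width: 0.0854
grip_force: 0.0
```

>>> carry_out --deltas '[{"tx":0.25,"ty":0.5,"tz":0,"wx":0,"wy":0,"wz":0.22,"hand":0},{"tx":0.5,"ty":1.0,"tz":0,"wx":0,"wy":0,"wz":0.44,"hand":0}]'

```text
time: 0.98
tool_pos: [0.3624, -0.2606, 0.2313]
ee_rot: [0.0, 0.872, 0.489, -0.0]
contact_force: [0.1, -0.6, -0.5]
grip_width: 0.0856
grip_force: 0.0
```

>>> carry_out --deltas '[{"tx":0.25,"ty":0.5,"tz":0,"wx":0,"wy":0,"wz":0.22,"hand":0},{"tx":0.5,"ty":1.0,"tz":0,"wx":0,"wy":0,"wz":0.44,"hand":0}]'

```text
time: 1.23
tool_pos: [0.4127, -0.1605, 0.2314]
ee_rot: [0.0, 0.813, 0.582, 0.0]
contact_force: [0.8, -0.6, 0.2]
grip_width: 0.0856
grip_force: 0.0
```

>>> carry_out --deltas '[{"tx":0.15,"ty":0.5,"tz":0,"wx":0,"wy":0,"wz":0.22,"hand":0},{"tx":0.3,"ty":1.0,"tz":0,"wx":0,"wy":0,"wz":0.42,"hand":0},{"tx":0.3,"ty":1.0,"tz":0,"wx":0,"wy":0,"wz":0.42,"hand":0},{"tx":0.3,"ty":1.0,"tz":0,"wx":0,"wy":0,"wz":0.42,"hand":0}]'

```text
time: 1.72
tool_pos: [0.4419, -0.0619, 0.2311]
ee_rot: [0.0, 0.748, 0.663, -0.0]
contact_force: [-0.6, 0.3, 0.8]
grip_width: 0.0855
grip_force: 0.0
```

```bash
cat >> h.py <<'E'
from scipy.spatial.transform import Rotation as Ro
def wcap():
    s=get_state();c=capture("wrist");q=s["ee_rot"]
    T=np.eye(4);T[:3,:3]=Ro.from_quat([*q[1:],q[0]]).as_matrix();T[:3,3]=s["tool_pos"]
    c["T"]=T@np.array(c["T_tool_cam"]);c["s"]=s
    return c
def wplane(c,u,v,z):
    K=c["camera_matrix"];p=np.array([(u-K[0][2])/K[0][0],(v-K[1][2])/K[1][1]]);r=np.linalg.norm(p)+1e-9
    d=c["T"][:3,:3]@np.array([*(p/r*np.sin(r)),np.cos(r)]);o=c["T"][:3,3]
    return o+d*(z-o[2])/d[2]
def wproj(c,X):
    K=c["camera_matrix"];x=c["T"][:3,:3].T@(np.array(X)-c["T"][:3,3]);th=np.arctan2(np.hypot(x[0],x[1]),x[2]);f=th/np.hypot(x[0],x[1])
    return np.array([K[0][2]+K[0][0]*x[0]*f,K[1][2]+K[1][1]*x[1]*f])
E
python3 - <<'E'
from h import *
import pickle
c=wcap();pickle.dump(c,open("w1.pkl","wb"));s=c["s"];print(s["time"],s["tool_pos"],s["ee_rot"],s["joint_positions"],c["T"][:3,3])
save("w1.png",c["img"]);print(wproj(c,[.445,-.054,.05]),wproj(c,[.472,.108,.012]))
E
```

```text
1.725 [ 0.4418708  -0.06189625  0.23112839] [ 8.18443437e-05  7.48438466e-01  6.63204128e-01 -3.74551150e-04] [-1.38670918e-01  2.46235191e-02 -3.94242225e-01  1.15229273e+00
 -6.75865710e-04  1.55273819e+00] [0.45001441 0.00947512 0.37345584]
[320.46934268 169.88630454] [326.75310212  25.83391996]
```

View pics/w1.png

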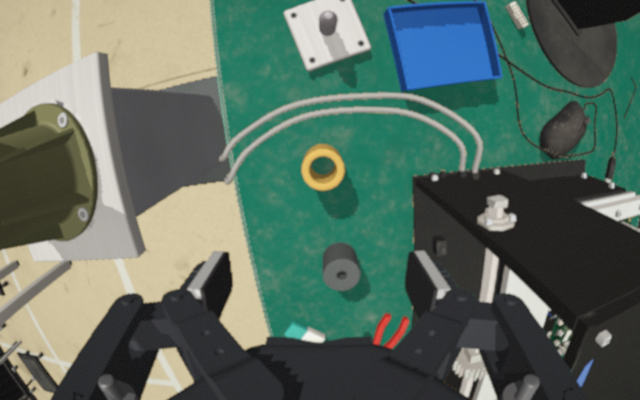

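The wrist view shows the brass sleeve's ring at (322,170), the steel sleeve at (341,267), the gauge pin at (328,20) and the blue tray at (442,45).

```bash
cat >> h.py <<'E'
def brass(c,z=.05):
    hsv=cv2.cvtColor(c["img"],cv2.COLOR_RGB2HSV);m=cv2.inRange(hsv,(13,110,90),(30,255,255))
    k=max(cv2.findContours(m,cv2.RETR_EXTERNAL,cv2.CHAIN_APPROX_NONE)[0],key=cv2.contourArea)
    x,y,w,h=cv2.boundingRect(k);u=x+(w-1)/2;v=y+(w-1)/2
    return (x,y,w,h),wplane(c,u,v,z),np.linalg.norm(wplane(c,x-.5,v,z)-wplane(c,x+w-.5,v,z))
def plate(c,lo=(0,0,130),hi=(179,60,255),z=.012,sel=(320,30),amin=1000):
    hsv=cv2.cvtColor(c["img"],cv2.COLOR_RGB2HSV);m=cv2.inRange(hsv,lo,hi)
    m=cv2.morphologyEx(m,cv2.MORPH_OPEN,np.ones((3,3)))
    ks=[k for k in cv2.findContours(m,cv2.RETR_EXTERNAL,cv2.CHAIN_APPROX_NONE)[0] if cv2.contourArea(k)>amin]
    k=min(ks,key=lambda k:np.hypot(*(k.mean((0,1))-sel)))
    P=np.array([wplane(c,*p,z)[:2] for p in k[:,0]])
    r=cv2.minAreaRect((P*1000).astype(np.float32));return r,k[:,0].min(0),k[:,0].max(0)
E
python3 - <<'E'
from h import *
import pickle
c=pickle.load(open("w1.pkl","rb"))
print(brass(c));print("plate",plate(c));print("blue",plate(c,(100,130,40),(125,255,255),.03,(440,45)))
for p in[(328,12),(328,17),(327,20)]:print("pin",p,wplane(c,*p,.066))
E
```

```text
((302, 144, 43, 47), array([ 0.44828535, -0.04907106,  0.05      ]), np.float64(0.045617026413887235))
plate (((471.56500244140625, 105.04554748535156), (81.41468048095703, 80.74574279785156), 13.999025344848633), array([283,   0], dtype=int32), array([370,  69], dtype=int32))
blue (((608.1448974609375, 79.04449462890625), (138.49789428710938, 101.8254623413086), 5.914170742034912), array([384,   1], dtype=int32), array([501,  90], dtype=int32))
pin (328, 12) [0.47176154 0.10803132 0.066     ]
pin (328, 17) [0.47109134 0.10260583 0.066     ]
pin (327, 20) [0.4697196  0.09948175 0.066     ]
```

>>> carry_out --deltas '[{"tx":0.06,"ty":0.12,"tz":-0.5,"wx":0,"wy":0,"wz":0,"hand":0},{"tx":0.06,"ty":0.12,"tz":-1.0,"wx":0,"wy":0,"wz":0,"hand":0},{"tx":0.06,"ty":0.12,"tz":-1.0,"wx":0,"wy":0,"wz":0,"hand":0},{"tx":0.06,"ty":0.12,"tz":-1.0,"wx":0,"wy":0,"wz":0,"hand":0}]'

```text
time: 2.28
tool_pos: [0.4485, -0.0504, 0.1327]
ee_rot: [0.0, 0.749, 0.663, 0.0]
contact_force: [0.5, -1.0, 0.2]
grip_width: 0.0856
grip_force: 0.0
```

```bash
python3 - <<'E'
from h import *
c=wcap();print(c["s"]["tool_pos"],brass(c));save("w2.png",c["img"])
E
```

```text
[ 0.44845362 -0.05042073  0.13273908] ((288, 170, 60, 67), array([ 0.44830956, -0.04561107,  0.05      ]), np.float64(0.04564337059564651))
```

View pics/w2.png

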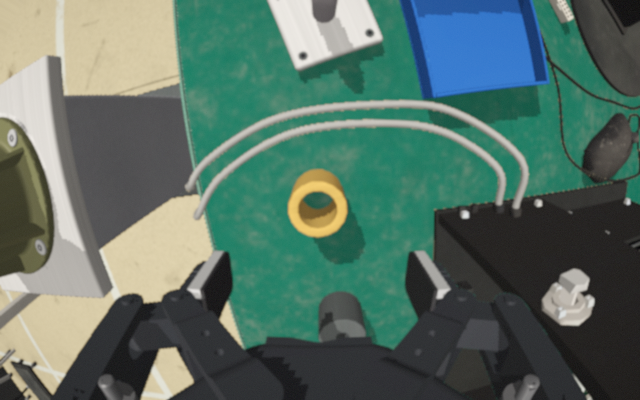

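The ring at (318,207) (top rim) gives (0.448, -0.051), so the tool is already centred on it. I'll descend and grip.

>>> carry_out --deltas '[{"tx":0,"ty":0,"tz":-0.5,"wx":0,"wy":0,"wz":0,"hand":0},{"tx":0,"ty":0,"tz":-0.9,"wx":0,"wy":0,"wz":0,"hand":0},{"tx":0,"ty":0,"tz":-1,"wx":0,"wy":0,"wz":0,"hand":0}]'

```text
time: 2.7
tool_pos: [0.4476, -0.0496, 0.0312]
ee_rot: [-0.0, 0.748, 0.663, -0.0]
contact_force: [-0.4, 0.9, 1.4]
grip_width: 0.0855
grip_force: 0.0
```

>>> carry_out --deltas '[{"tx":0,"ty":0,"tz":-0.14,"wx":0,"wy":0,"wz":0,"hand":0},{"tx":0,"ty":0,"tz":-0.14,"wx":0,"wy":0,"wz":0,"hand":0},{"tx":0,"ty":0,"tz":-0.14,"wx":0,"wy":0,"wz":0,"hand":0.6},{"tx":0,"ty":0,"tz":-0.14,"wx":0,"wy":0,"wz":0,"hand":0.7},{"tx":0,"ty":0,"tz":-0.14,"wx":0,"wy":0,"wz":0,"hand":0.7},{"tx":0,"ty":0,"tz":-0.14,"wx":0,"wy":0,"wz":0,"hand":0.7},{"tx":0,"ty":0,"tz":-0.14,"wx":0,"wy":0,"wz":0,"hand":0.7},{"tx":0,"ty":0,"tz":-0.14,"wx":0,"wy":0,"wz":0,"hand":0.7}]'

```text
time: 3.7
tool_pos: [0.4484, -0.0494, 0.0184]
ee_rot: [0.001, 0.748, 0.664, 0.0]
contact_force: [-2.8, 0.6, 8.9]
grip_width: 0.0447
grip_force: 60.1
```

>>> carry_out --deltas '[{"tx":0,"ty":0,"tz":0.2,"wx":0,"wy":0,"wz":0,"hand":0.7},{"tx":0,"ty":0,"tz":0.6,"wx":0,"wy":0,"wz":0,"hand":0.7},{"tx":0,"ty":0,"tz":1,"wx":0,"wy":0,"wz":0,"hand":0.7},{"tx":0,"ty":0,"tz":1,"wx":0,"wy":0,"wz":0,"hand":0.7}]'

```text
time: 4.2
tool_pos: [0.4505, -0.0496, 0.1204]
ee_rot: [0.002, 0.748, 0.663, 0.002]
contact_force: [0.1, 0.1, -1.6]
grip_width: 0.0445
grip_force: 61.7
```

>>> carry_out --deltas '[{"tx":0.08,"ty":0.3,"tz":0,"wx":0,"wy":0,"wz":0,"hand":0.7},{"tx":0.16,"ty":0.6,"tz":0,"wx":0,"wy":0,"wz":0,"hand":0.7},{"tx":0.24,"ty":0.9,"tz":0,"wx":0,"wy":0,"wz":0,"hand":0.7},{"tx":0.24,"ty":0.9,"tz":0,"wx":0,"wy":0,"wz":0,"hand":0.7},{"tx":0.24,"ty":0.9,"tz":0,"wx":0,"wy":0,"wz":0,"hand":0.7}]'

```text
time: 4.82
tool_pos: [0.4709, 0.0403, 0.1164]
ee_rot: [-0.0, 0.748, 0.664, -0.001]
contact_force: [0.5, 0.3, -1.1]
grip_width: 0.0449
grip_force: 61.6
```

```bash
python3 - <<'E'
from h import *
c=wcap();s=c["s"];print(s["tool_pos"],s["grip_width"]);save("w3.png",c["img"])
zt=s["tool_pos"][2]-.0184+.05
print(zt,brass(c,zt),plate(c,sel=(320,150)),plate(c,(100,130,40),(125,255,255),.03,(440,45)))
print(wproj(c,[*s["tool_pos"][:2],zt]),wproj(c,[.472,.106,.066]))
E
```

```text
[0.47088738 0.04033048 0.11638877] 0.04486504525030447
0.1479887655399728 ((267, 211, 105, 124), array([0.47229494, 0.05233328, 0.14798877]), np.float64(0.042813356030873106)) (((471.6698913574219, 105.9752426147461), (80.41361999511719, 79.97119903564453), 14.233342170715332), array([247,  56], dtype=int32), array([372, 180], dtype=int32)) (((608.30908203125, 79.35887908935547), (137.6986846923828, 101.12907409667969), 5.881800651550293), array([393,  73], dtype=int32), array([544, 210], dtype=int32))
[319.03933754 287.98037772] [307.98614016 120.19286004]
```

View pics/w3.png

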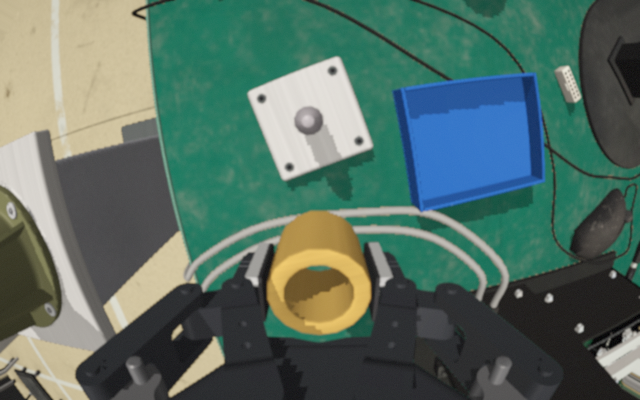

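The wrist view shows the sleeve held at (319,290), and the pin nose at (308,120), where it was predicted. Next I'll work out the sleeve's offset in the hand from its nearest rim edge.

```bash
cat >> h.py <<'E'
def held(c,zt):
    # axis from the rim edge nearest the gripper (y) and the left/right extents (x)
    (x,y,w,h),_,_=brass(c,zt); vb=y+h-.5
    P=wplane(c,x+w/2-.5,vb,zt); yc=P[1]+.023
    v=wproj(c,[P[0],yc,zt])[1]
    L,R=wplane(c,x-.5,v,zt),wplane(c,x+w-.5,v,zt)
    return (L[0]+R[0])/2,yc,np.linalg.norm(L-R)
E
python3 - <<'E'
from h import *
c=wcap();s=c["s"];zt=s["tool_pos"][2]-.0184+.05
print(s["tool_pos"],held(c,zt),s["ee_rot"])
h=cv2.cvtColor(c["img"],cv2.COLOR_RGB2HSV)
print(h[[325,330,334,337,340],319].tolist())
E
```

```text
[0.47097001 0.04006166 0.11656423] (np.float64(0.4704767988466971), np.float64(0.036841633874697126), np.float64(0.045217568772648944)) [-2.99718303e-04  7.48358781e-01  6.63293678e-01 -7.35526441e-04]
[[21, 138, 231], [20, 149, 178], [24, 110, 146], [82, 168, 120], [80, 133, 121]]
```

>>> carry_out --deltas '[{"tx":0.01,"ty":0.35,"tz":0,"wx":0,"wy":0,"wz":0,"hand":0.7},{"tx":0.01,"ty":0.68,"tz":0,"wx":0,"wy":0,"wz":0,"hand":0.7},{"tx":0.01,"ty":0.68,"tz":0,"wx":0,"wy":0,"wz":0,"hand":0.7},{"tx":0.01,"ty":0.68,"tz":0,"wx":0,"wy":0,"wz":0,"hand":0.7}]'

```text
time: 5.42
tool_pos: [0.4725, 0.1078, 0.1171]
ee_rot: [0.0, 0.748, 0.663, -0.0]
contact_force: [-0.3, -0.7, -1.8]
grip_width: 0.0448
grip_force: 61.6
```

```bash
python3 - <<'E'
from h import *
c=wcap();s=c["s"];zt=s["tool_pos"][2]-.0184+.05
print(s["time"],s["tool_pos"],held(c,zt),s["ee_rot"]); save("w4.png",c["img"][150:390,190:460].repeat(2,0).repeat(2,1))
E
```

```text
5.425 [0.47254385 0.10778258 0.1171277 ] (np.float64(0.4718010142878183), np.float64(0.1045948061364324), np.float64(0.04565798440217448)) [ 9.32201944e-05  7.48438301e-01  6.63204321e-01 -3.60620246e-04]
```

View pics/w4.png

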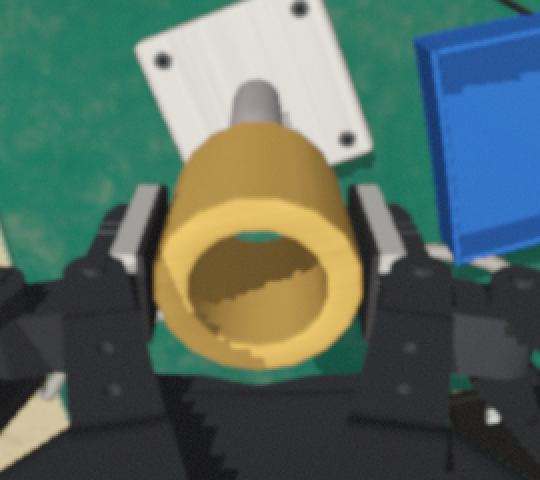

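The pin nose shows just behind the sleeve, in line with its axis. I'll add 1 mm in y and descend.

>>> carry_out --deltas '[{"tx":0,"ty":0.01,"tz":-0.15,"wx":0,"wy":0,"wz":0,"hand":0.7},{"tx":0,"ty":0.01,"tz":-0.3,"wx":0,"wy":0,"wz":0,"hand":0.7},{"tx":0,"ty":0.01,"tz":-0.4,"wx":0,"wy":0,"wz":0,"hand":0.7},{"tx":0,"ty":0.01,"tz":-0.5,"wx":0,"wy":0,"wz":0,"hand":0.7},{"tx":0,"ty":0.01,"tz":-0.6,"wx":0,"wy":0,"wz":0,"hand":0.7},{"tx":0,"ty":0.01,"tz":-0.6,"wx":0,"wy":0,"wz":0,"hand":0.7}]'

```text
time: 6.22
tool_pos: [0.4721, 0.1095, 0.0564]
ee_rot: [-0.0, 0.748, 0.663, -0.001]
contact_force: [-0.3, -0.5, -1.7]
grip_width: 0.0448
grip_force: 61.6
```

>>> carry_out --deltas '[{"tx":0,"ty":0,"tz":-0.08,"wx":0,"wy":0,"wz":0,"hand":0.7},{"tx":0,"ty":0,"tz":-0.14,"wx":0,"wy":0,"wz":0,"hand":0.7},{"tx":0,"ty":0,"tz":-0.2,"wx":0,"wy":0,"wz":0,"hand":0.7},{"tx":0,"ty":0,"tz":-0.24,"wx":0,"wy":0,"wz":0,"hand":0.7},{"tx":0,"ty":0,"tz":-0.24,"wx":0,"wy":0,"wz":0,"hand":0.7}]'

```text
time: 6.85
tool_pos: [0.4725, 0.1096, 0.033]
ee_rot: [-0.0, 0.748, 0.663, -0.0]
contact_force: [-0.9, 0.1, -1.3]
grip_width: 0.0447
grip_force: 61.6
```

>>> carry_out --deltas '[{"tx":0,"ty":0,"tz":-0.015,"wx":0,"wy":0,"wz":0,"hand":0.7},{"tx":0,"ty":0,"tz":-0.03,"wx":0,"wy":0,"wz":0,"hand":0.7},{"tx":0,"ty":0,"tz":-0.03,"wx":0,"wy":0,"wz":0,"hand":0.7}]'

```text
time: 7.22
tool_pos: [0.473, 0.1097, 0.0305]
ee_rot: [0.0, 0.748, 0.663, 0.0]
contact_force: [-0.5, -0.7, 0.6]
grip_width: 0.0448
grip_force: 61.8
```

>>> carry_out --deltas '[{"tx":0,"ty":0,"tz":-0.01,"wx":0,"wy":0,"wz":0,"hand":0.7},{"tx":0,"ty":0,"tz":-0.01,"wx":0,"wy":0,"wz":0,"hand":0.7}]'

```text
time: 7.48
tool_pos: [0.4731, 0.1097, 0.0304]
ee_rot: [0.0, 0.748, 0.663, 0.0]
contact_force: [-3.7, -0.7, 12.1]
grip_width: 0.0449
grip_force: 63.0
```

Seated: 12 N of contact at the expected height. I'll open a little so the sleeve rests free for a moment, then grip again.

>>> carry_out --deltas '[{"tx":0,"ty":0,"tz":0.01,"wx":0,"wy":0,"wz":0,"hand":0.3},{"tx":0,"ty":0,"tz":0.01,"wx":0,"wy":0,"wz":0,"hand":0.3},{"tx":0,"ty":0,"tz":0.01,"wx":0,"wy":0,"wz":0,"hand":0.3},{"tx":0,"ty":0,"tz":0.01,"wx":0,"wy":0,"wz":0,"hand":0.3},{"tx":0,"ty":0,"tz":0.01,"wx":0,"wy":0,"wz":0,"hand":0.3},{"tx":0,"ty":0,"tz":0.01,"wx":0,"wy":0,"wz":0,"hand":0.3},{"tx":0,"ty":0,"tz":0.01,"wx":0,"wy":0,"wz":0,"hand":0.3},{"tx":0,"ty":0,"tz":0.01,"wx":0,"wy":0,"wz":0,"hand":0.3},{"tx":0,"ty":0,"tz":0.01,"wx":0,"wy":0,"wz":0,"hand":0.3},{"tx":0,"ty":0,"tz":0.01,"wx":0,"wy":0,"wz":0,"hand":0.3},{"tx":0,"ty":0,"tz":0.01,"wx":0,"wy":0,"wz":0,"hand":0.3},{"tx":0,"ty":0,"tz":0.01,"wx":0,"wy":0,"wz":0,"hand":0.3}]'

```text
time: 8.98
tool_pos: [0.4728, 0.1096, 0.0303]
ee_rot: [0.0, 0.748, 0.663, 0.0]
contact_force: [-0.1, 0.3, 0.9]
grip_width: 0.0598
grip_force: 0.0
```

```bash
python3 - <<'E'
from h import *
c=wcap();s=c["s"];print(s["grip_width"],s["contact_force"],s["tool_pos"],held(c,.062)); save("w5.png",c["img"][150:390,190:460].repeat(2,0).repeat(2,1))
E
```

```text
0.05982852195874531 [-0.05309549  0.26083646  0.93505754] [0.47281394 0.10961643 0.03029311] (np.float64(0.4722163475342934), np.float64(0.1058527758471394), np.float64(0.045272715786197064))
```

View pics/w5.png

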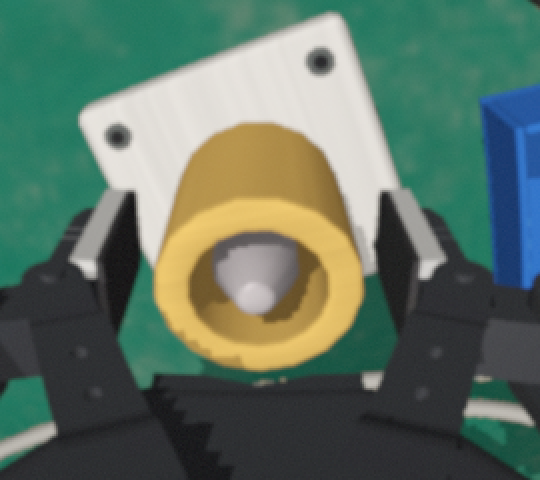

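The pin stands through the bore (crop (257,295)) and the sleeve sits flat on the base with the fingers clear. Now I'll grip it and lift it off.

>>> carry_out --deltas '[{"tx":0,"ty":0,"tz":0,"wx":0,"wy":0,"wz":0,"hand":0.7},{"tx":0,"ty":0,"tz":0,"wx":0,"wy":0,"wz":0,"hand":0.7},{"tx":0,"ty":0,"tz":0,"wx":0,"wy":0,"wz":0,"hand":0.7},{"tx":0,"ty":0,"tz":0,"wx":0,"wy":0,"wz":0,"hand":0.7},{"tx":0,"ty":0,"tz":0.15,"wx":0,"wy":0,"wz":0,"hand":0.7},{"tx":0,"ty":0,"tz":0.4,"wx":0,"wy":0,"wz":0,"hand":0.7},{"tx":0,"ty":0,"tz":0.7,"wx":0,"wy":0,"wz":0,"hand":0.7},{"tx":0,"ty":0,"tz":1,"wx":0,"wy":0,"wz":0,"hand":0.7},{"tx":0,"ty":0,"tz":1,"wx":0,"wy":0,"wz":0,"hand":0.7}]'

```text
time: 10.15
tool_pos: [0.4748, 0.1101, 0.1331]
ee_rot: [0.001, 0.748, 0.663, 0.002]
contact_force: [-0.1, -0.1, -1.7]
grip_width: 0.0446
grip_force: 61.6
```

>>> carry_out --deltas '[{"tx":0.3,"ty":-0.07,"tz":0,"wx":0,"wy":0,"wz":0.1,"hand":0.7},{"tx":0.6,"ty":-0.14,"tz":0,"wx":0,"wy":0,"wz":0.2,"hand":0.7},{"tx":0.9,"ty":-0.21,"tz":0,"wx":0,"wy":0,"wz":0.3,"hand":0.7}]'

```text
time: 10.52
tool_pos: [0.5629, 0.0883, 0.1293]
ee_rot: [-0.0, 0.696, 0.718, -0.001]
contact_force: [0.6, 0.6, -1.6]
grip_width: 0.0451
grip_force: 61.6
```

>>> carry_out --deltas '[{"tx":0.2,"ty":-0.03,"tz":0,"wx":0,"wy":0,"wz":0.1,"hand":0.7},{"tx":0.46,"ty":-0.07,"tz":0,"wx":0,"wy":0,"wz":0.1,"hand":0.7},{"tx":0.46,"ty":-0.07,"tz":0,"wx":0,"wy":0,"wz":0.1,"hand":0.7},{"tx":0.46,"ty":-0.07,"tz":0,"wx":0,"wy":0,"wz":0.1,"hand":0.7}]'

```text
time: 11.02
tool_pos: [0.6075, 0.0816, 0.1293]
ee_rot: [-0.001, 0.678, 0.735, -0.001]
contact_force: [0.1, -0.2, -1.6]
grip_width: 0.0453
grip_force: 61.7
```

```bash
python3 - <<'E'
from h import *
c=wcap();s=c["s"];zt=s["tool_pos"][2]+.0317
print(s["time"],s["grip_width"],s["tool_pos"],held(c,zt)); save("w6.png",c["img"])
E
```

```text
11.025 0.045323178861414244 [0.60750653 0.0815597  0.12925133] (np.float64(0.6072929724834455), np.float64(0.07898147703223954), np.float64(0.045503595044454705))
```

View pics/w6.png

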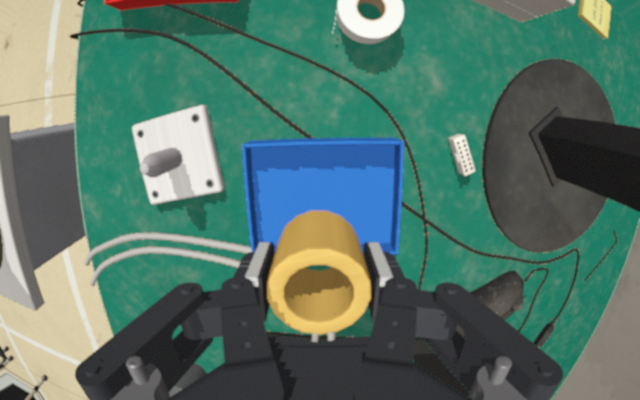

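The sleeve is held centred over the blue tray, whose left and right walls are at columns 247 and 402. Lowering now.

>>> carry_out --deltas '[{"tx":0,"ty":0,"tz":-0.25,"wx":0,"wy":0,"wz":0,"hand":0.7},{"tx":0,"ty":0,"tz":-0.5,"wx":0,"wy":0,"wz":0,"hand":0.7},{"tx":0,"ty":0,"tz":-0.75,"wx":0,"wy":0,"wz":0,"hand":0.7},{"tx":0,"ty":0,"tz":-0.9,"wx":0,"wy":0,"wz":0,"hand":0.7},{"tx":0,"ty":0,"tz":-0.97,"wx":0,"wy":0,"wz":0,"hand":0.7},{"tx":0,"ty":0,"tz":-0.97,"wx":0,"wy":0,"wz":0,"hand":0.7}]'

```text
time: 11.82
tool_pos: [0.6087, 0.0817, 0.0334]
ee_rot: [-0.0, 0.678, 0.735, -0.0]
contact_force: [-0.1, 0.3, -0.7]
grip_width: 0.0447
grip_force: 61.8
```

>>> carry_out --deltas '[{"tx":0,"ty":0,"tz":-0.02,"wx":0,"wy":0,"wz":0,"hand":0.7},{"tx":0,"ty":0,"tz":-0.04,"wx":0,"wy":0,"wz":0,"hand":0.7},{"tx":0,"ty":0,"tz":-0.04,"wx":0,"wy":0,"wz":0,"hand":0.7}]'

```text
time: 12.2
tool_pos: [0.6089, 0.0816, 0.0295]
ee_rot: [0.0, 0.678, 0.735, 0.0]
contact_force: [-0.6, -0.2, -2.1]
grip_width: 0.0447
grip_force: 61.8
```

>>> carry_out --deltas '[{"tx":0,"ty":0,"tz":-0.01,"wx":0,"wy":0,"wz":0,"hand":0.7},{"tx":0,"ty":0,"tz":-0.015,"wx":0,"wy":0,"wz":0,"hand":0.7},{"tx":0,"ty":0,"tz":-0.015,"wx":0,"wy":0,"wz":0,"hand":0.7}]'

```text
time: 12.58
tool_pos: [0.609, 0.0817, 0.0288]
ee_rot: [0.0, 0.678, 0.735, 0.0]
contact_force: [-2.6, 0.3, 6.4]
grip_width: 0.0448
grip_force: 62.5
```

Touching the floor. Now I'll open partly, rise and clear away.

>>> carry_out --deltas '[{"tx":0,"ty":0,"tz":0,"wx":0,"wy":0,"wz":0,"hand":0.3},{"tx":0,"ty":0,"tz":0,"wx":0,"wy":0,"wz":0,"hand":0.2},{"tx":0,"ty":0,"tz":0,"wx":0,"wy":0,"wz":0,"hand":0.2},{"tx":0,"ty":0,"tz":0,"wx":0,"wy":0,"wz":0,"hand":0.2},{"tx":0,"ty":0,"tz":0.2,"wx":0,"wy":0,"wz":0,"hand":0.2},{"tx":0,"ty":0,"tz":0.6,"wx":0,"wy":0,"wz":0,"hand":0.2},{"tx":0,"ty":0,"tz":1,"wx":0,"wy":0,"wz":0,"hand":0.2},{"tx":0,"ty":0,"tz":1,"wx":0,"wy":0,"wz":0,"hand":0.2}]'

```text
time: 13.58
tool_pos: [0.6116, 0.082, 0.1316]
ee_rot: [0.002, 0.678, 0.735, 0.003]
contact_force: [0.9, -0.0, -0.6]
grip_width: 0.0682
grip_force: 0.0
```

>>> carry_out --deltas '[{"tx":-0.3,"ty":0,"tz":0.4,"wx":0,"wy":0,"wz":0,"hand":0.2},{"tx":-0.6,"ty":0,"tz":0.8,"wx":0,"wy":0,"wz":0,"hand":0.2},{"tx":-0.6,"ty":0,"tz":0.8,"wx":0,"wy":0,"wz":0,"hand":0.2},{"tx":-0.6,"ty":0,"tz":0.8,"wx":0,"wy":0,"wz":0,"hand":0.2}]'

```text
time: 14.08
tool_pos: [0.5487, 0.0816, 0.207]
ee_rot: [-0.0, 0.678, 0.735, -0.0]
contact_force: [0.3, 0.5, -0.9]
grip_width: 0.0683
grip_force: 0.0
```

```bash
python3 - <<'E'
from h import *
c=wcap();s=c["s"];print(s["time"],s["grip_width"],s["tool_pos"],brass(c,.06)); save("w7.png",c["img"])
E
```

```text
14.075 0.06828877990706218 [0.54872738 0.08162982 0.20697383] ((354, 165, 47, 51), array([0.60556357, 0.0836057 , 0.06      ]), np.float64(0.04709646019034909))
```

View pics/w7.png

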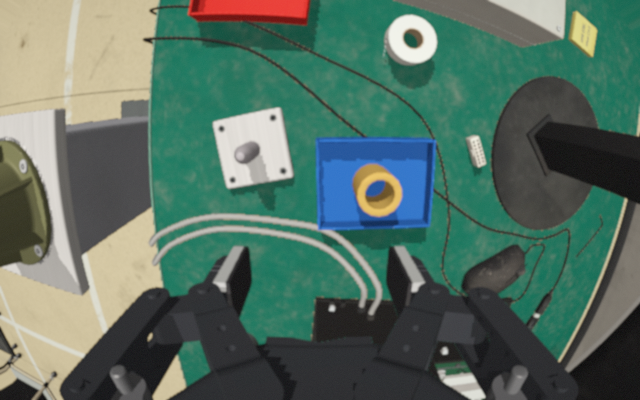

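The brass sleeve stands upright in the blue tray at (378,190), and the gripper is clear. Handing in.

```bash
python3 -c "
from workcell import *
print(close_job())"
```

```text
the job is handed in; nothing more can be done
None
```

The brass sleeve was seated fully on the gauge and left free there for over a second, and it now stands upright in the blue tray; I never touched the steel sleeve, and I handed the job in at about 14 s.

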